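# Run a gauge ring round a bent rod to its stop

### The arm

A 7-joint arm with a two-finger parallel gripper is mounted at the origin on a cart in front of the work surface, level with it; the furniture and walls round the work are solid. World frame = base frame: x ahead of the robot, y to its left, z up, the work surface at z = 0. Lengths are in m, angles in rad, forces in N, time in s.
With the tool pointing down it reaches from about 0.4 to 0.85 m from the base axis. Payload 4.5 kg.
Tool frame: the origin (TCP) lies between the finger pads; the fingertips stand 11 mm ahead of it and the grasp point (between the pads) lies 8 mm behind it (r.nose_length is the distance from the TCP to the fingertips, in m); z points along the fingers, y is the line along which they close (so a half turn about z gives the same grasp; the last joint's range is limited). The gripper opens to 88 mm and grips with 3 to 60 N. Pads are 18 mm wide; open, the fingers measure 123 mm over their backs; the gripper's body (75 mm by 187 mm) begins 45 mm behind the grasp point.
Start: joints at [1.151, 0.689, -0.195, 1.565, 0.157, 0.902, -0.215], TCP at [0.274, -0.562, 0.25] pointing down, gripper open.
Joint ranges: [-3.01, 3.01], [-0.46, 2.08], [-1.47, 1.51], [0.13, 2.56], [-1, 4.14], [0.04, 2.09], [-2.66, 2.66]. Speed limits (rad/s): [2.57, 2.57, 3.14, 3.14, 3.14, 3.14, 3.14].

### API

Orientations are given as a unit quaternion [x, y, z, w].
In Python, from plant import get_state, snapshot, camera_model, r gives the robot as it stands.
- The arm moves only by the shell command python3 -m inch 'ROWS' [FORCE]. ROWS is text: rows parted by semicolons, each of 7 numbers parted by spaces: the opening, from -1 (shut) to 1 (fully open), then the shift along the tool's x, y, z in m, then the turn, a rotation vector about the tool's x, y, z in rad. A call has 1 to 20 rows; each row shifts and turns the commanded pose from where the row before left it, along the tool's axes as they then stand; what a row does not reach is not made up. A row lasts 1/12 s, in which the tool goes at most 41.7 mm and 7.16 degrees, less where a joint would pass 70% of its speed; a pose out of reach is approached as far as the arm can. A call is refused whole if a number of a shift passes 0.0417 or a number of a turn 0.125, either way. A call with a gripper value outside its range is refused whole. The fingers move at their own pace and stop on an object; FORCE is the grip in N (left out, the last holds). Time passes only in rows, so rows that do not move let the fingers close. It gives the time, the measured TCP pose, the force, the opening and the grip force at its end, in the units of the state.
- get_state(): the state, without advancing time (a new reading comes with each control period).
- snapshot(name): name is "scene" or "top"; returns (picture, depth): 480x640x3 uint8, red, green, blue; 480x640 float32, m along the optical axis (not along the pixel's ray), 0 where there is no reading.
- camera_model(name): a dict with "intrinsics" (3x3 intrinsics, pixels), "view" (4x4, takes a point from world to camera coordinates). Camera axes: x right, y down, z forward; pixel columns grow to the right and rows downward; lengths in m; the calibration is good to about 2 mm. A picture is of the moment at which its call begins. camera_model takes no time and is no camera call.
- r.finish_job(): hands the job in; it is judged then, once.
The state is a dict: "clock": time; "q": joint angles; "qd": joint speeds; "joint_torque": joint torques, N m; "tool_pos": TCP position; "eef_rot": TCP orientation; "contact_force": force on the tool from outside, world axes, zero at the start; "moment": the same for the moment, N m; "opening": opening from 0.0 (shut) to 1.0 (fully open); "finger_force": force on a finger pad.
Only numpy, scipy, OpenCV 4.12 (cv2) and the standard library are available. Lean on these libraries where they do the work, as an engineer would, in place of code of your own. Each camera call takes 0.05 s, during which the arm holds its last target. There are 200 camera calls.

### The job

Prove the bends of the bent rod: take the brass gauge ring by its black stem, slide it along the rod round both bends and bring it right up against the dark bush of the red stop, leaning on it with a light push of about 6 N for a second. Never force the ring: keep its push on the rod and stop below 15 N all the way. Then let go, leaving the ring hanging upright there by the stop, the rod unbent, and the vial, bottle, dish and loupe where they were.

Things in the scene. Friction and masses are not known exactly. Their poses are not given: they have to be found in the camera images.
- bend_jig: Fixed bench jig: dark steel foot plate 90x90x12, round post, aluminium clamp head 30x34x28 (x, y, z) that holds one end of a rigid bent steel rod of 8 mm diameter. Origin: centre of the foot's underside, on the bench. The whole rod is level, its axis 95 mm above the bench. Its first leg starts straight above the origin and runs along the jig's +x.
- rod_root (a point): Rod's axis where it leaves the head, 15 mm from the jig's axis; axes as the jig's. From here: straight first leg 83 to 107 long; bend to the left (+y), radius 30; straight second leg 38 to 62; bend to the right, radius 30; straight third leg, 125, with the stop and a free end. Bends are hand-made, each 41 to 59 degrees in all: 25, a kink of -9 to +9, 25. Real values are not reported.
- gauge_ring: Loose brass ring on the rod's first leg: outside diameter 32, bore 11 (1.5 mm play all round), 8 long. Origin: centre of the bore; x along the bore, at the start about as the jig's x (to the stop); z up. A steel weight, 24 diameter, down to 42 under the origin, keeps it upright; at rest the origin hangs 1.5 mm under the rod's axis. About 0.12 kg. Passes up to about 18 degrees off the rod.
- ring_stem (a point): Grip point in the middle of the ring's black square stem, 14x14 (sides along the ring's x and y), 50 mm above the ring's origin. The stem reaches from 35 mm below this point to 11 mm above it. Axes as the ring's.
- stop: Stop on the third leg: red collar, 28 diameter, 12 long, with a dark bush, 22 diameter at its head, screwed out of it by 6 to 40 mm towards the arriving ring (not reported). The bush's head is what the ring meets. Origin: rod's axis in the red collar's face on the ring's side, 65 to 85 mm after the end of the second bend; x along the third leg, away from the ring; z up. All rigid.
- vial_0: Small clear vial with white cap, 25 diameter, 56 high, standing beside the rod; leave alone. Origin: centre of its underside.
- oil_bottle: Small amber dropper bottle, 34 diameter, 102 high, standing beside the rod; leave alone. Origin: centre of its underside.
- petri_dish: Shallow round dish, 91 diameter, 14 high, near the rod; leave alone. Origin: centre of its underside.
- loupe: Small folding loupe, 26x39x15, lying beyond the rod; leave alone. Origin: centre of its underside.

How it is judged:
On the way:
1. the ring is pressed against the stop (bush or collar) with more than 4 N for 0.5 s (contact force between gauge_ring and stop above 4 N), for 0.5 s.
At the end, for the whole second after the job is handed in: The gauge ring hangs at rest on the third leg, before the red collar and within 55 mm of its face (centre of the bore to the stop's origin), tilted less than 0.3 rad, let go (x of gauge_ring in the frame of stop below -0.003 m and distance between gauge_ring and stop below 0.055 m and angle between gauge_ring's own z axis and vertical below 0.3 rad and linear speed of gauge_ring below 0.03 m/s); the robot touches nothing.
It fails at once if the ring is forced: it pushes on the rod or stop with more than 15 N (contact force between gauge_ring and bend_jig above 15 N).
It fails at once if the rod is bent: the stop collar moves more than 4 mm (distance of stop from where it was at the start of the episode above 0.004 m).
It fails at once if the vial, bottle, dish or loupe is moved more than 15 mm (distance of any of vial_0, oil_bottle, petri_dish, loupe from where it was at the start of the episode above 0.015 m).
It also fails if it takes over 72 s, if anything falls off the work surface, if the arm or the gripper's body presses on something with over 40 N, if the wrist force passes 120 N, or if a joint passes its speed limit or range.

## Working session

There is one attempt and no reset: what is moved stays moved. The work goes in short steps, Python scripts to look and compute and a shell command to move; the robot and the scene stay as the last step left them, time stands still between calls to the robot, and variables do not carry over. Pictures are saved under pics/ and viewed, at most 10 in all, crops included, and the job is handed in when it is done.

```bash
ls; mkdir -p pics; python3 - <<'E'
from plant import get_state, snapshot, camera_model, r
import cv2, numpy as np
for n in ("scene","top"):
    p,d=snapshot(n); cv2.imwrite(f"pics/{n}0.png",p[:,:,::-1]); np.savez(f"pics/{n}0.npz",p=p,d=d)
    m=camera_model(n); print(np.round(m["intrinsics"],1).tolist()); print(np.round(m["view"],3).tolist())
s=get_state(); print(s)
E
```

```text
pics
[[523.7, 0.0, 329.2], [0.0, 523.7, 244.3], [0.0, 0.0, 1.0]]
[[-0.831, -0.556, -0.017, 0.484], [-0.312, 0.491, -0.813, 0.247], [0.46, -0.67, -0.582, 0.768], [0.0, 0.0, 0.0, 1.0]]
[[596.1, 0.0, 316.7], [0.0, 596.1, 247.8], [0.0, 0.0, 1.0]]
[[0.007, -1.0, 0.0, 0.062], [-0.996, -0.007, -0.085, 0.559], [0.085, 0.0, -0.996, 0.933], [0.0, 0.0, 0.0, 1.0]]
{'clock': 0.1, 'q': array([ 1.15080805,  0.68988066, -0.19450722,  1.56623226,  0.15729038,
        0.90247301, -0.21511549]), 'qd': array([ 0.00133302, -0.00211061, -0.00156189, -0.0027058 ,  0.00019471,
        0.00123203,  0.00041322]), 'joint_torque': array([-2.63769063e-03, -5.28493953e+01, -1.27140820e+00, -1.53835863e+01,
       -5.26253390e-02,  1.92786349e-03,  4.03309070e-05]), 'tool_pos': array([ 0.27370703, -0.56128206,  0.24900409]), 'eef_rot': array([ 9.74364505e-01,  2.24973704e-01, -2.36519829e-04, -7.66773476e-04]), 'contact_force': array([ 0.04165625, -0.28401402, -0.57846964]), 'moment': array([ 0.02965325, -0.01496735,  0.00214675]), 'finger_force': 0.0, 'opening': 0.9990443545789783}
```

View pics/top0.png

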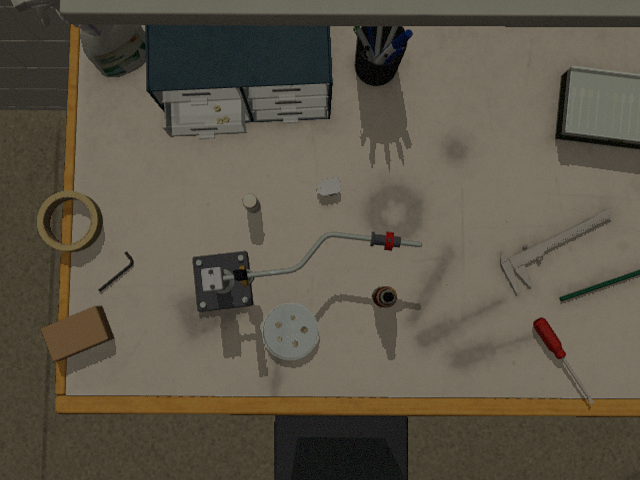

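View pics/scene0.png

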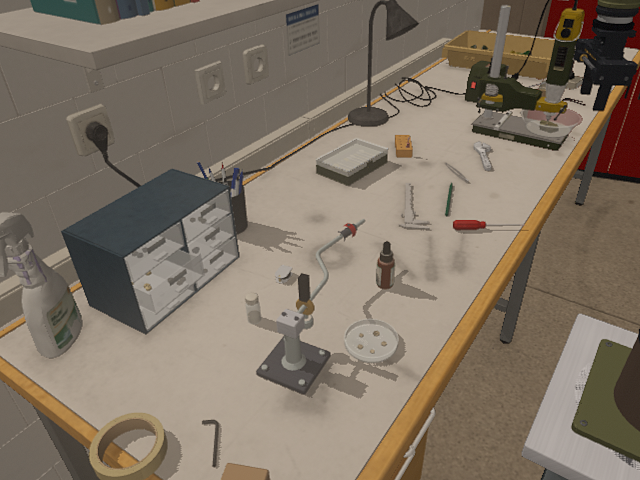

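```bash
cat > h.py <<'E'
import numpy as np, cv2
from plant import get_state, snapshot, camera_model, r
def plane(n,uv,z):
    m=camera_model(n);K=np.array(m["intrinsics"]);V=np.array(m["view"]);R=V[:3,:3];c=-R.T@V[:3,3]
    uv=np.atleast_2d(uv).astype(float);d=np.c_[(uv[:,0]-K[0,2])/K[0,0],(uv[:,1]-K[1,2])/K[1,1],np.ones(len(uv))]@R
    return c+d*((z-c[2])/d[:,2])[:,None]
def cloud(n,d):
    m=camera_model(n);K=np.array(m["intrinsics"]);V=np.array(m["view"]);R=V[:3,:3]
    v,u=np.mgrid[:480,:640];c=np.stack([(u-K[0,2])/K[0,0]*d,(v-K[1,2])/K[1,1]*d,d],-1)
    return (c-V[:3,3])@R
E
python3 - <<'E'
from h import *
z=np.load("pics/top0.npz");p,d=z["p"],z["d"]
W=cloud("top",d)
m=(W[...,2]>.075)&(W[...,2]<.115);m[:200]=0;m[:,:235]=0;m[320:]=0;m[:,440:]=0;m[(np.mgrid[:480,:640][0]>270)&(np.mgrid[:480,:640][1]>300)]=0
im=cv2.resize(np.hstack([p[200:320,230:430],np.repeat(m[200:320,230:430,None]*255,3,2).astype(np.uint8)])[:,:,::-1].copy(),None,fx=2,fy=2)
top=cv2.resize(p[225:320,235:435,::-1],None,fx=4,fy=4,interpolation=cv2.INTER_CUBIC)
cv2.imwrite("pics/c1.png",np.vstack([top,cv2.resize(m[225:275,235:435].astype(np.uint8)*255,None,fx=4,fy=4)[...,None].repeat(3,2)])[:598])
for u in range(240,424,6):
    v=np.where(m[:,u])[0]
    if len(v): print(u,v.min(),v.max(),len(v),np.round(np.median(W[v,u],0),4), np.round(plane("top",[u,v.mean()],.099)[0],4))
E
```

```text
240 266 280 4 [0.5223 0.1781 0.1049] [0.5186 0.1788 0.099 ]
246 270 285 9 [0.5027 0.1692 0.1031] [0.5051 0.1698 0.099 ]
252 272 276 5 [0.5131 0.161  0.0993] [0.5132 0.161  0.099 ]
258 271 276 6 [0.5139 0.1523 0.0986] [0.5139 0.1522 0.099 ]
264 271 275 5 [0.5148 0.1434 0.0988] [0.5147 0.1434 0.099 ]
270 270 274 5 [0.5161 0.1346 0.0993] [0.5163 0.1346 0.099 ]
276 269 274 6 [0.517  0.1257 0.0995] [0.5171 0.1257 0.099 ]
282 269 273 5 [0.5178 0.1168 0.1004] [0.5179 0.1169 0.099 ]
288 268 272 4 [0.5187 0.1081 0.0987] [0.519  0.1081 0.099 ]
294 266 271 6 [0.5216 0.0992 0.0992] [0.5217 0.0992 0.099 ]
300 261 267 7 [0.5283 0.0904 0.1005] [0.5284 0.0905 0.099 ]
306 254 261 8 [0.5379 0.0817 0.0994] [0.538  0.0817 0.099 ]
312 246 254 9 [0.5493 0.0729 0.0982] [0.5492 0.0729 0.099 ]
318 239 246 8 [0.5604 0.0641 0.0989] [0.5604 0.0641 0.099 ]
324 234 239 6 [0.5692 0.0553 0.0994] [0.5694 0.0553 0.099 ]
330 232 236 5 [0.5731 0.0464 0.0998] [0.5732 0.0464 0.099 ]
336 232 236 5 [0.5734 0.0375 0.0982] [0.5732 0.0375 0.099 ]
342 233 237 5 [0.5718 0.0286 0.0988] [0.5718 0.0286 0.099 ]
348 233 238 6 [0.571  0.0197 0.0994] [0.5711 0.0197 0.099 ]
354 234 238 5 [0.5707 0.0109 0.0995] [0.5704 0.0108 0.099 ]
360 235 239 5 [0.5689 0.0019 0.0981] [0.569  0.0019 0.099 ]
366 235 240 6 [ 0.5683 -0.007   0.0988] [ 0.5683 -0.007   0.099 ]
372 231 245 15 [ 0.5667 -0.0154  0.1035] [ 0.5676 -0.0158  0.099 ]
378 234 244 11 [ 0.5658 -0.0244  0.102 ] [ 0.5662 -0.0247  0.099 ]
384 235 249 15 [ 0.5615 -0.0333  0.1019] [ 0.5618 -0.0336  0.099 ]
390 232 249 17 [ 0.5621 -0.0415  0.1073] [ 0.5641 -0.0425  0.099 ]
396 236 246 11 [ 0.5631 -0.051   0.102 ] [ 0.5634 -0.0514  0.099 ]
402 240 244 5 [ 0.5621 -0.0604  0.0983] [ 0.562  -0.0603  0.099 ]
408 240 245 6 [ 0.5612 -0.0692  0.0987] [ 0.5613 -0.0691  0.099 ]
414 241 245 5 [ 0.5607 -0.0779  0.0997] [ 0.5606 -0.078   0.099 ]
420 242 246 5 [ 0.559  -0.0868  0.0996] [ 0.5592 -0.0869  0.099 ]
```

View pics/c1.png

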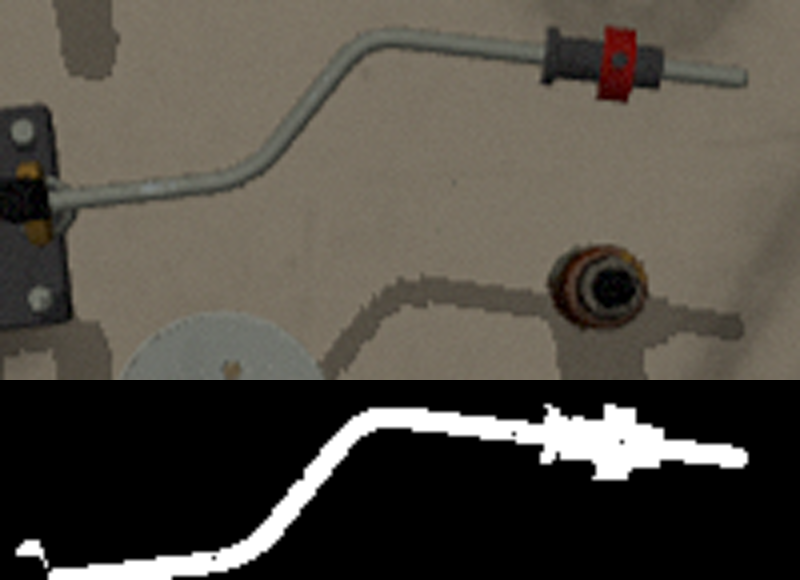

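The top view shows the rod leaving the jig (crop u≈50, v≈195), bending at about (250,175) and (375,38). The bush face is at about (545,55), the red collar at about (600,62), and the black stem with brass ring at about (25,200).

```bash
cat > path.py <<'E'
from h import *
def path(L):  # L: 3 lines (point, heading)
    dirv=lambda t:np.array([np.sin(t),-np.cos(t)])
    def inter(a,b):
        A=np.c_[dirv(a[1]),-dirv(b[1])];s=np.linalg.solve(A,b[0]-a[0]);return a[0]+s[0]*dirv(a[1])
    pts=[];hd=[];C=[]
    P=L[0][0]
    for i in (0,1):
        c=inter(L[i],L[i+1]);b=L[i+1][1]-L[i][1];sg=np.sign(b);h0=L[i][1]
        T=.01268+.00281*np.tan(abs(b)/2);S=c-T*dirv(h0);C.append((c,T))
        n=max(int(np.linalg.norm(S-P)/.0005),1)
        for k in range(n): pts.append(P+(S-P)*k/n);hd.append(h0)
        x=S.copy();h=h0;a=np.radians(25)
        for q in range(2):
            for k in range(26): pts.append(x.copy());hd.append(h);h+=sg*a/26;x=x+dirv(h-sg*a/52)*.03*a/26
            if q==0:h+=b-2*sg*a
        P=x
    E=P+.13*dirv(L[2][1])
    for k in range(260): pts.append(P+(E-P)*k/260);hd.append(L[2][1])
    pts=np.array(pts);hd=np.array(hd);s=np.r_[0,np.cumsum(np.linalg.norm(np.diff(pts,axis=0),axis=1))]
    return s,pts,hd,C
E
python3 - <<'E'
from path import *
z=np.load("pics/top0.npz");p,d=z["p"],z["d"];W=cloud("top",d)
m=(W[...,2]>.08)&(W[...,2]<.112);V,U=np.mgrid[:480,:640]
m&=(V>225)&(V<282)
L=[]
for a,b in((253,286),(304,320),(336,366)):
    k=m&(U>=a)&(U<=b)
    P=plane("top",np.c_[U[k],V[k]],.095)[:,:2]
    f=np.polyfit(P[:,1],P[:,0],1)if a!=304 else None
    if f is not None: dx,dy,x0,y0=f[0],1,np.polyval(f,P[:,1].mean()),P[:,1].mean()
    else:
        q=np.array([[u,V[k&(U==u)].mean()]for u in range(a,b+1)]);Q=plane("top",q,.095)[:,:2];f=np.polyfit(Q[:,1],Q[:,0],1);dx,dy=f[0],1;x0,y0=Q.mean(0)
    t=np.arctan2(-dx,1);L.append((np.array([x0,y0]),t));print(np.round([x0,y0,np.degrees(t)],4))
hsv=cv2.cvtColor(p,cv2.COLOR_RGB2HSV)
st=(p.max(2)<40)&(V>260)&(V<285)&(U>228)&(U<252)&(W[...,2]>.14);print("stem px",st.sum(),np.round([U[st].mean(),V[st].mean(),np.median(W[...,2][st])],3),plane("top",[U[st].mean(),V[st].mean()],.1545))
t=L[0][1];c=plane("top",[U[st].mean(),V[st].mean()],.1545)[0,:2];e=np.array([np.sin(t),-np.cos(t)]);P0=L[0][0]+e*((c-L[0][0])@e)
L[0]=(P0,t);s,pts,hd,C=path(L);print("start",P0,"corners",C)
np.save("L.npy",np.array([[*a,b]for a,b in L]))
print("bush face",plane("top",[370.8,238],.1)[0],"collar",plane("top",[385,240],.1)[0])
f=plane("top",[370.8,238],.1)[0,:2];print("s face",s[np.argmin(np.linalg.norm(pts-f,axis=1))])
S=get_state();print(S["tool_pos"],)
from scipy.spatial.transform import Rotation as R
M=R.from_quat(S["eef_rot"]).as_matrix();dl=M.T@(np.r_[P0,.22]-S["tool_pos"]);print("delta tool",dl,"heading",np.degrees(np.arctan2(M[0,1],-M[1,1])))
E
```

```text
[0.5162 0.1354 6.9298]
[ 0.5494  0.0729 51.5863]
[ 0.5711  0.0151 -6.3017]
stem px 111 [2.38577e+02 2.74063e+02 1.55000e-01] [[0.51069038 0.17355136 0.1545    ]]
start [0.51149994 0.17364976] corners [(array([0.52100361, 0.09545687]), np.float64(0.013834082919445953)), (array([0.57521961, 0.05246465]), np.float64(0.014234020482282126))]
bush face [ 0.56752946 -0.01398033  0.1       ] collar [ 0.56469536 -0.03498063  0.1       ]
s face 0.21092093297886674
[ 0.27370703 -0.56128206  0.24900409]
delta tool [ 0.53592912 -0.5562387   0.02983236] heading 26.002666974076888
```

```bash
R="1 0.0268 -0.0278 0 0 0 0"; python3 -m inch '1 0.026 -0.027 0 0 0 0;1 0.026 -0.027 0 0 0 0;1 0.026 -0.027 0 0 0 0;1 0.026 -0.027 0 0 0 0;1 0.026 -0.027 0 0 0 0;1 0.026 -0.027 0 0 0 0;1 0.026 -0.027 0 0 0 0;1 0.026 -0.027 0 0 0 0;1 0.026 -0.027 0 0 0 0;1 0.026 -0.027 0 0 0 0;1 0.026 -0.027 0 0 0 0;1 0.026 -0.027 0 0 0 0;1 0.026 -0.027 0 0 0 0;1 0.026 -0.027 0 0 0 0;1 0.026 -0.027 0 0 0 0;1 0.026 -0.027 0 0 0 0;1 0.026 -0.027 0 0 0 0;1 0.026 -0.027 0 0 0 0;1 0.026 -0.027 0 0 0 0' 25
cat > to.py <<'E'
import sys
from h import *
from scipy.spatial.transform import Rotation as R
S=get_state();M=R.from_quat(S["eef_rot"]).as_matrix();hd=np.arctan2(M[0,1],-M[1,1])
t=np.array([float(a)for a in sys.argv[1:4]]);th=np.radians(float(sys.argv[4]))
G=np.array([[np.cos(th),np.sin(th),0],[np.sin(th),-np.cos(th),0],[0,0,-1]]).T
print("d tool",np.round(M.T@(t-S["tool_pos"]),4),"heading",np.degrees(hd).round(2),"rotvec",np.round(R.from_matrix(M.T@G).as_rotvec(),4),"z",M[:,2].round(4))
E
python3 to.py 0.5115 0.1736 0.22 6.93
```

```text
clock: 1.68
tool_pos: [0.4931, 0.1177, 0.2495]
eef_rot: [0.974, 0.225, -0.0, 0.0]
contact_force: [0.9, -0.7, -0.3]
opening: 0.998
finger_force: 0.0
d tool [ 0.0411 -0.0421  0.0295] heading 26.02 rotvec [2.000e-04 7.000e-04 3.332e-01] z [-6.e-04 -4.e-04 -1.e+00]
```

```bash
python3 -m inch '1 0.02 -0.021 0.015 0 0 0;1 0.02 -0.021 0.015 0 0 0;1 0 0 0 0 0 0.111;1 0 0 0 0 0 0.111;1 0 0 0 0 0 0.111;1 0 0 0 0 0 0;1 0 0 0 0 0 0;1 0 0 0 0 0 0'
python3 to.py 0.5115 0.1736 0.133 6.93
```

```text
clock: 2.35
tool_pos: [0.5105, 0.1711, 0.2196]
eef_rot: [0.998, 0.062, -0.0, 0.0]
contact_force: [-0.2, -0.8, 0.8]
opening: 1.001
finger_force: 0.0
d tool [ 0.0013 -0.0024  0.0866] heading 7.08 rotvec [0.0001 0.0002 0.0026] z [-2.e-04 -2.e-04 -1.e+00]
```

```bash
python3 -m inch '1 0.001 -0.002 0.02 0 0 0;1 0 0 0.02 0 0 0;1 0 0 0.02 0 0 0;1 0 0 0.015 0 0 0;1 0 0 0.01 0 0 0;0 0 0 0 0 0 0;-0.3 0 0 0 0 0 0;-0.4 0 0 0 0 0 0;-0.5 0 0 0 0 0 0;-0.5 0 0 0 0 0 0' 8
python3 - <<'E'
from h import *
from plant import *
p,d=snapshot("scene");cv2.imwrite("pics/s1.png",cv2.resize(p[240:380,220:400,::-1],None,fx=4,fy=4))
E
```

```text
clock: 3.18
tool_pos: [0.512, 0.1735, 0.1356]
eef_rot: [0.998, 0.06, 0.001, -0.0]
contact_force: [0.1, -0.3, 0.1]
opening: 0.648
finger_force: 0.0
```

View pics/s1.png

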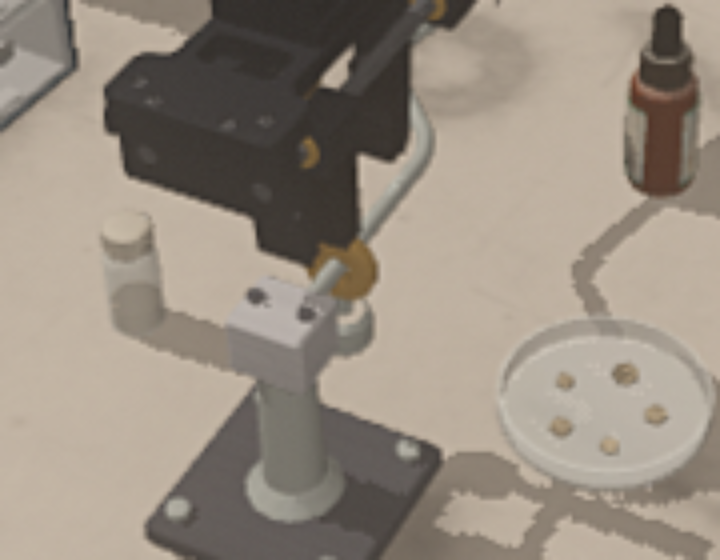

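The fingers straddle the stem, with the brass ring at crop (345,270) just beyond the clamp head. I'll close now.

```bash
python3 -m inch '-0.6 0 0 0 0 0 0;-0.6 0 0 0 0 0 0;-0.6 0 0 0 0 0 0;-0.7 0 0 0 0 0 0;-0.7 0 0 0 0 0 0;-0.8 0 0 0 0 0 0;-1 0 0 0 0 0 0;-1 0 0 0 0 0 0;-1 0 0 0 0 0 0;-1 0 0 0 0 0 0' 8
python3 to.py 0.5115 0.1736 0.133 6.93
```

```text
clock: 4.07
tool_pos: [0.5114, 0.1734, 0.1347]
eef_rot: [0.998, 0.06, 0.0, -0.0]
contact_force: [-0.5, 1.0, 0.4]
opening: 0.155
finger_force: 8.0
d tool [ 0.0001 -0.0002  0.0017] heading 6.93 rotvec [-0.0001 -0.0001 -0.    ] z [ 1.e-04  1.e-04 -1.e+00]
```

```bash
cat > rows.py <<'E'
import sys
from path import *
from scipy.spatial.transform import Rotation as R
from scipy.ndimage import uniform_filter1d
# args: s_end n_rows ; measured pose -> s0; offsets (world dx dy of rod vs. camera fit)
a=np.load("L.npy");o=np.array([float(v) for v in sys.argv[3:5]]+[0,0])[:2]
s,P,H,C=path([(q[:2]+o,q[2])for q in a]);ss=np.arange(0,s[-1],.0005)
P=np.c_[np.interp(ss,s,P[:,0]),np.interp(ss,s,P[:,1])];H=uniform_filter1d(np.interp(ss,s,H),17,mode="nearest")
S=get_state();M=R.from_quat(S["eef_rot"]).as_matrix();h=np.arctan2(M[0,1],-M[1,1]);x=S["tool_pos"][:2]
i=np.argmin(np.linalg.norm(P-x,axis=1));F=lambda h:(np.array([np.cos(h),np.sin(h)]),np.array([np.sin(h),-np.cos(h)]))
l,f=F(H[i]);print("s",ss[i],"of",len(ss)/2,"lateral err(left+) mm",((x-P[i])@l*1e3).round(2),"heading",np.degrees(h).round(1),"rod",np.degrees(H[i]).round(1),"force fwd/left/up",np.round([S["contact_force"][:2]@F(h)[1],S["contact_force"][:2]@F(h)[0],S["contact_force"][2]],1),"mom",np.round(S["moment"],2),"z",S["tool_pos"][2].round(4))
for s1 in np.linspace(ss[i],float(sys.argv[1]),int(sys.argv[2])+1)[1:]:
    j=int(round(s1/.0005));l,f=F(h);d=P[j]-x
    print("-1 %.4f %.4f 0 0 0 %.3f"%(d@l,d@f,-(H[j]-h)),end=";");x=P[j];h=H[j]
print()
E
python3 -m inch '-1 0 0 0 0 0 0;-1 0 0 0 0 0 0;-1 0 0 0 0 0 0;-1 0 0 -0.0005 0 0 0;-1 0 0 -0.001 0 0 0;-1 0 0 0 0 0 0;-1 0 0 0 0 0 0' 30
python3 rows.py .05 12;python3 rows.py .116 26
```

```text
clock: 4.65
tool_pos: [0.5114, 0.173, 0.1362]
eef_rot: [0.998, 0.06, -0.0, 0.0]
contact_force: [0.2, 0.1, -1.1]
opening: 0.158
finger_force: 30.0
s 0.0005 of 288.0 lateral err(left+) mm -0.21 heading 6.9 rod 6.9 force fwd/left/up [-0.1  0.2 -1.1] mom [-0.01  0.03 -0.01] z 0.1362
-1 0.0002 0.0039 0 0 0 -0.000;-1 -0.0000 0.0045 0 0 0 -0.000;-1 0.0000 0.0040 0 0 0 -0.000;-1 0.0000 0.0040 0 0 0 -0.000;-1 -0.0000 0.0040 0 0 0 -0.000;-1 -0.0000 0.0040 0 0 0 -0.000;-1 0.0000 0.0045 0 0 0 -0.000;-1 -0.0000 0.0040 0 0 0 -0.000;-1 -0.0000 0.0040 0 0 0 -0.000;-1 0.0000 0.0045 0 0 0 -0.000;-1 0.0000 0.0040 0 0 0 -0.000;-1 0.0000 0.0040 0 0 0 -0.000;
s 0.0005 of 288.0 lateral err(left+) mm -0.21 heading 6.9 rod 6.9 force fwd/left/up [-0.1  0.2 -1.1] mom [-0.01  0.03 -0.01] z 0.1362
-1 0.0002 0.0044 0 0 0 -0.000;-1 0.0000 0.0045 0 0 0 -0.000;-1 0.0000 0.0045 0 0 0 -0.000;-1 0.0000 0.0045 0 0 0 -0.000;-1 -0.0000 0.0040 0 0 0 -0.000;-1 0.0000 0.0045 0 0 0 -0.000;-1 0.0000 0.0045 0 0 0 -0.000;-1 0.0000 0.0045 0 0 0 -0.000;-1 -0.0000 0.0045 0 0 0 -0.000;-1 0.0000 0.0045 0 0 0 -0.000;-1 0.0000 0.0045 0 0 0 -0.000;-1 0.0000 0.0045 0 0 0 -0.000;-1 -0.0000 0.0040 0 0 0 -0.000;-1 0.0000 0.0045 0 0 0 -0.006;-1 0.0000 0.0045 0 0 0 -0.072;-1 0.0003 0.0045 0 0 0 -0.141;-1 0.0003 0.0045 0 0 0 -0.123;-1 0.0002 0.0045 0 0 0 -0.101;-1 0.0003 0.0045 0 0 0 -0.133;-1 0.0003 0.0045 0 0 0 -0.136;-1 0.0003 0.0045 0 0 0 -0.064;-1 0.0000 0.0040 0 0 0 -0.004;-1 -0.0000 0.0045 0 0 0 -0.000;-1 -0.0000 0.0045 0 0 0 -0.000;-1 -0.0000 0.0045 0 0 0 -0.000;-1 -0.0000 0.0045 0 0 0 -0.000;
```

```bash
python3 -m inch '-1 0 0.004 0 0 0 0;-1 0 0.004 0 0 0 0;-1 0 0.004 0 0 0 0;-1 0 0.004 0 0 0 0;-1 0 0.004 0 0 0 0;-1 0 0.004 0 0 0 0;-1 0 0.004 0 0 0 0;-1 0 0.004 0 0 0 0;-1 0 0.004 0 0 0 0;-1 0 0.004 0 0 0 0;-1 0 0.004 0 0 0 0;-1 0 0.004 0 0 0 0;-1 0 0.004 0 0 0 0;-1 0 0 0 0 0 0;-1 0 0 0 0 0 0'
python3 rows.py .082 12
```

```text
clock: 5.9
tool_pos: [0.5177, 0.1214, 0.1362]
eef_rot: [0.998, 0.06, 0.0, 0.0]
contact_force: [0.1, 0.1, -1.3]
opening: 0.152
finger_force: 30.0
s 0.0525 of 288.0 lateral err(left+) mm -0.1 heading 6.9 rod 6.9 force fwd/left/up [-0.1  0.1 -1.3] mom [0.07 0.05 0.  ] z 0.1362
-1 0.0001 0.0024 0 0 0 -0.001;-1 0.0000 0.0025 0 0 0 -0.000;-1 0.0000 0.0025 0 0 0 -0.000;-1 -0.0000 0.0025 0 0 0 -0.006;-1 -0.0000 0.0025 0 0 0 -0.030;-1 -0.0000 0.0020 0 0 0 -0.042;-1 0.0001 0.0025 0 0 0 -0.074;-1 0.0001 0.0025 0 0 0 -0.083;-1 0.0001 0.0025 0 0 0 -0.073;-1 0.0001 0.0025 0 0 0 -0.056;-1 0.0001 0.0025 0 0 0 -0.056;-1 0.0000 0.0025 0 0 0 -0.056;
```

```bash
python3 -m inch '-1 0.0001 0.0025 0 0 0 0;-1 0 0.0025 0 0 0 0;-1 0 0.0025 0 0 0 0;-1 0 0.0025 0 0 0 -0.006;-1 0 0.0025 0 0 0 -0.03;-1 0 0.002 0 0 0 -0.042;-1 0.0001 0.0025 0 0 0 -0.074;-1 0.0001 0.0025 0 0 0 -0.083;-1 0 0 0 0 0 0;-1 0 0 0 0 0 0'
python3 rows.py .098 12
```

```text
clock: 6.73
tool_pos: [0.521, 0.1022, 0.1362]
eef_rot: [0.984, 0.176, 0.0, -0.0]
contact_force: [0.3, -0.7, -0.1]
opening: 0.156
finger_force: 30.0
s 0.07200000000000001 of 288.0 lateral err(left+) mm -0.04 heading 20.3 rod 20.4 force fwd/left/up [ 0.8  0.  -0.1] mom [0.04 0.03 0.02] z 0.1362
-1 0.0001 0.0018 0 0 0 -0.064;-1 0.0001 0.0025 0 0 0 -0.056;-1 0.0001 0.0020 0 0 0 -0.045;-1 -0.0000 0.0020 0 0 0 -0.045;-1 0.0001 0.0025 0 0 0 -0.067;-1 0.0001 0.0020 0 0 0 -0.067;-1 0.0001 0.0020 0 0 0 -0.067;-1 0.0001 0.0025 0 0 0 -0.070;-1 0.0001 0.0020 0 0 0 -0.038;-1 0.0001 0.0020 0 0 0 -0.022;-1 0.0000 0.0025 0 0 0 -0.007;-1 -0.0000 0.0020 0 0 0 -0.000;
```

```bash
python3 -m inch '-1 0.0001 0.002 0 0 0 -0.062;-1 0.0001 0.0025 0 0 0 -0.056;-1 0.0001 0.002 0 0 0 -0.045;-1 0 0.002 0 0 0 -0.045;-1 0.0001 0.0025 0 0 0 -0.067;-1 0 0 0 0 0 0;-1 0 0 0 0 0 0'
python3 rows.py .098 7
```

```text
clock: 7.32
tool_pos: [0.5262, 0.0929, 0.1362]
eef_rot: [0.951, 0.309, -0.0, -0.0]
contact_force: [-0.2, 0.1, 0.2]
opening: 0.155
finger_force: 30.0
s 0.083 of 288.0 lateral err(left+) mm 0.12 heading 36.0 rod 36.1 force fwd/left/up [-0.2 -0.1  0.2] mom [ 0.03 -0.02  0.01] z 0.1362
-1 -0.0000 0.0022 0 0 0 -0.069;-1 0.0001 0.0025 0 0 0 -0.083;-1 0.0001 0.0020 0 0 0 -0.054;-1 0.0001 0.0020 0 0 0 -0.038;-1 0.0001 0.0020 0 0 0 -0.022;-1 0.0000 0.0025 0 0 0 -0.007;-1 -0.0000 0.0020 0 0 0 -0.000;
```

```bash
python3 -m inch '-1 0 0.0022 0 0 0 -0.069;-1 0.0001 0.0025 0 0 0 -0.083;-1 0.0001 0.002 0 0 0 -0.054;-1 0.0001 0.002 0 0 0 -0.038;-1 0.0001 0.002 0 0 0 -0.022;-1 0 0.0025 0 0 0 -0.007;-1 0 0 0 0 0 0;-1 0 0 0 0 0 0'
python3 rows.py .130 12;python3 rows.py .128 11
```

```text
clock: 7.98
tool_pos: [0.5359, 0.0839, 0.1362]
eef_rot: [0.9, 0.436, -0.0, 0.0]
contact_force: [0.0, 0.7, -1.4]
opening: 0.156
finger_force: 30.0
s 0.096 of 288.0 lateral err(left+) mm 0.16 heading 51.7 rod 51.6 force fwd/left/up [-0.4  0.6 -1.4] mom [ 0.   -0.06 -0.01] z 0.1362
-1 -0.0002 0.0029 0 0 0 0.002;-1 -0.0000 0.0025 0 0 0 -0.000;-1 -0.0000 0.0030 0 0 0 -0.000;-1 -0.0000 0.0030 0 0 0 -0.000;-1 -0.0000 0.0025 0 0 0 -0.000;-1 -0.0000 0.0030 0 0 0 -0.000;-1 -0.0000 0.0030 0 0 0 -0.000;-1 -0.0000 0.0025 0 0 0 -0.000;-1 -0.0000 0.0030 0 0 0 -0.000;-1 -0.0000 0.0030 0 0 0 -0.000;-1 -0.0000 0.0025 0 0 0 -0.000;-1 -0.0000 0.0030 0 0 0 0.008;
s 0.096 of 288.0 lateral err(left+) mm 0.16 heading 51.7 rod 51.6 force fwd/left/up [-0.4  0.6 -1.4] mom [ 0.   -0.06 -0.01] z 0.1362
-1 -0.0002 0.0029 0 0 0 0.002;-1 -0.0000 0.0030 0 0 0 -0.000;-1 -0.0000 0.0025 0 0 0 -0.000;-1 -0.0000 0.0030 0 0 0 -0.000;-1 -0.0000 0.0030 0 0 0 -0.000;-1 -0.0000 0.0030 0 0 0 -0.000;-1 -0.0000 0.0030 0 0 0 -0.000;-1 -0.0000 0.0030 0 0 0 -0.000;-1 -0.0000 0.0025 0 0 0 -0.000;-1 -0.0000 0.0030 0 0 0 -0.000;-1 -0.0000 0.0030 0 0 0 -0.000;
```

```bash
python3 -m inch '-1 -0.0001 0.003 0 0 0 0;-1 0 0.003 0 0 0 0;-1 0 0.003 0 0 0 0;-1 0 0.003 0 0 0 0;-1 0 0.003 0 0 0 0;-1 0 0.003 0 0 0 0;-1 0 0.003 0 0 0 0;-1 0 0.003 0 0 0 0;-1 0 0.003 0 0 0 0;-1 0 0 0 0 0 0;-1 0 0 0 0 0 0'
python3 rows.py .149 12
```

```text
clock: 8.9
tool_pos: [0.5571, 0.0669, 0.1362]
eef_rot: [0.9, 0.437, -0.0, 0.0]
contact_force: [0.1, 1.0, -0.9]
opening: 0.153
finger_force: 30.0
s 0.1235 of 288.0 lateral err(left+) mm 0.05 heading 51.8 rod 51.6 force fwd/left/up [-0.6  0.8 -0.9] mom [ 0.   -0.04 -0.03] z 0.1362
-1 -0.0001 0.0022 0 0 0 0.003;-1 -0.0000 0.0025 0 0 0 -0.000;-1 -0.0000 0.0020 0 0 0 0.008;-1 0.0000 0.0020 0 0 0 0.024;-1 0.0000 0.0020 0 0 0 0.039;-1 -0.0000 0.0020 0 0 0 0.055;-1 -0.0001 0.0025 0 0 0 0.083;-1 -0.0001 0.0020 0 0 0 0.067;-1 -0.0001 0.0020 0 0 0 0.094;-1 -0.0000 0.0025 0 0 0 0.124;-1 -0.0002 0.0020 0 0 0 0.099;-1 -0.0001 0.0020 0 0 0 0.099;
```

```bash
python3 -m inch '-1 0.0001 0.0022 0 0 0 0.003;-1 0 0.0025 0 0 0 0;-1 0 0.002 0 0 0 0.008;-1 0 0.002 0 0 0 0.024;-1 0 0.002 0 0 0 0.039;-1 0 0.002 0 0 0 0.055;-1 -0.0001 0.0025 0 0 0 0.083;-1 0 0 0 0 0 0;-1 0 0 0 0 0 0'
python3 rows.py .149 6
```

```text
clock: 9.65
tool_pos: [0.5686, 0.0572, 0.1362]
eef_rot: [0.941, 0.339, -0.0, 0.0]
contact_force: [-0.2, 0.0, -1.5]
opening: 0.152
finger_force: 30.0
s 0.1385 of 288.0 lateral err(left+) mm 0.22 heading 39.7 rod 39.6 force fwd/left/up [-0.1 -0.2 -1.5] mom [-0.01 -0.02  0.01] z 0.1362
-1 -0.0003 0.0016 0 0 0 0.051;-1 -0.0001 0.0020 0 0 0 0.086;-1 -0.0000 0.0020 0 0 0 0.099;-1 0.0000 0.0015 0 0 0 0.074;-1 -0.0001 0.0015 0 0 0 0.074;-1 -0.0001 0.0020 0 0 0 0.099;
```

```bash
python3 -m inch '-1 -0.0002 0.0016 0 0 0 0.051;-1 -0.0001 0.002 0 0 0 0.086;-1 0 0.002 0 0 0 0.099;-1 0 0.0015 0 0 0 0.074;-1 0 0 0 0 0 0;-1 0 0 0 0 0 0'
python3 rows.py .167 11
```

```text
clock: 10.15
tool_pos: [0.5721, 0.0514, 0.1362]
eef_rot: [0.982, 0.191, -0.0, 0.0]
contact_force: [-0.7, -0.5, -0.9]
opening: 0.156
finger_force: 30.0
s 0.145 of 288.0 lateral err(left+) mm -0.06 heading 22.1 rod 23.3 force fwd/left/up [ 0.2 -0.8 -0.9] mom [ 0.03 -0.05  0.04] z 0.1362
-1 -0.0001 0.0018 0 0 0 0.077;-1 -0.0001 0.0020 0 0 0 0.099;-1 -0.0001 0.0020 0 0 0 0.072;-1 -0.0001 0.0020 0 0 0 0.067;-1 -0.0001 0.0020 0 0 0 0.065;-1 -0.0001 0.0020 0 0 0 0.052;-1 -0.0001 0.0020 0 0 0 0.037;-1 -0.0001 0.0020 0 0 0 0.021;-1 -0.0000 0.0020 0 0 0 0.005;-1 0.0000 0.0020 0 0 0 -0.000;-1 0.0000 0.0020 0 0 0 -0.000;
```

```bash
python3 -m inch '-1 -0.0001 0.0018 0 0 0 0.077;-1 -0.0001 0.002 0 0 0 0.099;-1 -0.0001 0.002 0 0 0 0.072;-1 -0.0001 0.002 0 0 0 0.067;-1 0 0 0 0 0 0;-1 0 0 0 0 0 0'
python3 rows.py .167 7
```

```text
clock: 10.65
tool_pos: [0.5736, 0.0437, 0.1361]
eef_rot: [0.999, 0.035, -0.0, 0.0]
contact_force: [0.4, -0.3, -0.7]
opening: 0.156
finger_force: 30.0
s 0.153 of 288.0 lateral err(left+) mm -0.14 heading 4.0 rod 4.1 force fwd/left/up [ 0.3  0.4 -0.7] mom [-0.04  0.03 -0.02] z 0.1361
-1 0.0001 0.0020 0 0 0 0.065;-1 -0.0001 0.0020 0 0 0 0.052;-1 -0.0001 0.0020 0 0 0 0.037;-1 -0.0001 0.0020 0 0 0 0.021;-1 -0.0000 0.0020 0 0 0 0.005;-1 0.0000 0.0020 0 0 0 -0.000;-1 0.0000 0.0020 0 0 0 -0.000;
```

```bash
python3 -m inch '-1 0.0001 0.002 0 0 0 0.065;-1 -0.0001 0.002 0 0 0 0.052;-1 -0.0001 0.002 0 0 0 0.037;-1 -0.0001 0.002 0 0 0 0.021;-1 0 0.002 0 0 0 0.005;-1 0 0.002 0 0 0 0;-1 0 0.002 0 0 0 0;-1 0 0 0 0 0 0;-1 0 0 0 0 0 0'
python3 rows.py .195 10
```

```text
clock: 11.4
tool_pos: [0.5727, 0.0292, 0.1362]
eef_rot: [0.998, -0.056, -0.0, 0.0]
contact_force: [-0.4, 0.3, -2.6]
opening: 0.156
finger_force: 30.0
s 0.1675 of 288.0 lateral err(left+) mm 0.02 heading -6.5 rod -6.3 force fwd/left/up [-0.3 -0.5 -2.6] mom [0.08 0.05 0.03] z 0.1362
-1 -0.0000 0.0025 0 0 0 -0.003;-1 -0.0000 0.0030 0 0 0 -0.000;-1 -0.0000 0.0030 0 0 0 -0.000;-1 -0.0000 0.0025 0 0 0 -0.000;-1 -0.0000 0.0030 0 0 0 -0.000;-1 0.0000 0.0025 0 0 0 -0.000;-1 -0.0000 0.0030 0 0 0 -0.000;-1 -0.0000 0.0025 0 0 0 -0.000;-1 0.0000 0.0025 0 0 0 -0.000;-1 -0.0000 0.0030 0 0 0 -0.000;
```

```bash
python3 -m inch '-1 0 0.003 0 0 0 -0.003;-1 0 0.003 0 0 0 0;-1 0 0.003 0 0 0 0;-1 0 0.003 0 0 0 0;-1 0 0.003 0 0 0 0;-1 0 0.003 0 0 0 0;-1 0 0.003 0 0 0 0;-1 0 0.003 0 0 0 0;-1 0 0.003 0 0 0 0;-1 0 0 0 0 0 0;-1 0 0 0 0 0 0'
python3 rows.py .207 10
python3 - <<'E'
from h import *
p,d=snapshot("scene");cv2.imwrite("pics/s2.png",cv2.resize(p[180:300,270:430,::-1],None,fx=5,fy=5,interpolation=cv2.INTER_CUBIC))
E
```

```text
clock: 12.32
tool_pos: [0.5697, 0.0019, 0.1362]
eef_rot: [0.998, -0.055, -0.0, 0.0]
contact_force: [-1.3, 0.5, -4.1]
opening: 0.155
finger_force: 30.0
s 0.195 of 288.0 lateral err(left+) mm 0.04 heading -6.4 rod -6.3 force fwd/left/up [-0.4 -1.3 -4.1] mom [ 0.14  0.11 -0.01] z 0.1362
-1 -0.0000 0.0010 0 0 0 -0.001;-1 -0.0000 0.0015 0 0 0 -0.000;-1 0.0000 0.0010 0 0 0 -0.000;-1 -0.0000 0.0015 0 0 0 -0.000;-1 -0.0000 0.0010 0 0 0 -0.000;-1 0.0000 0.0010 0 0 0 -0.000;-1 -0.0000 0.0015 0 0 0 -0.000;-1 -0.0000 0.0010 0 0 0 -0.000;-1 -0.0000 0.0015 0 0 0 -0.000;-1 -0.0000 0.0010 0 0 0 -0.000;
```

View pics/s2.png

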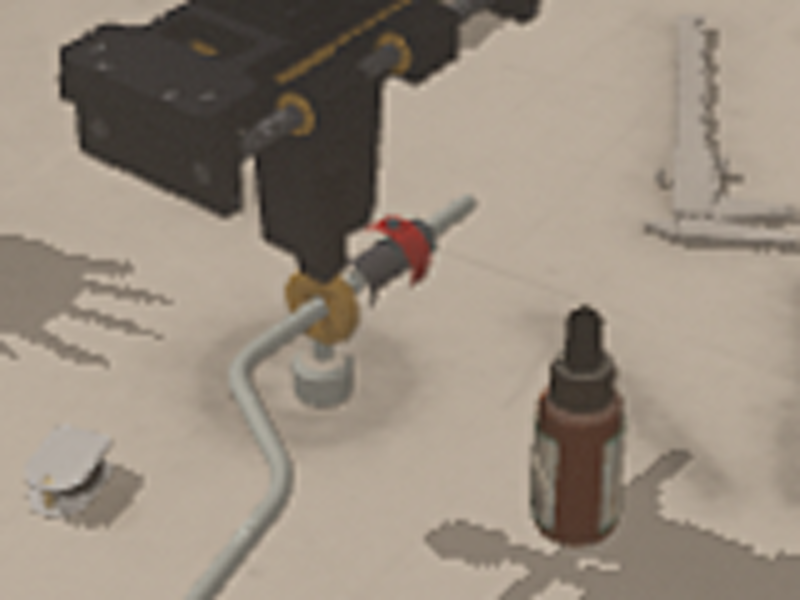

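The ring is on the third leg, at crop (322,305), a centimetre short of the bush at (365,270). The rod is pushing the ring down and right a little, so I'll ease that way.

```bash
python3 -m inch '-1 -0.0004 0 0.0005 0 0 0;-1 0 0 0.0005 0 0 0;-1 0 0 0 0 0 0;-1 0 0 0 0 0 0;-1 0 0 0 0 0 0'
python3 rows.py .207 1
```

```text
clock: 12.78
tool_pos: [0.5697, 0.0026, 0.1354]
eef_rot: [0.998, -0.055, 0.0, 0.0]
contact_force: [0.5, -0.7, -2.3]
opening: 0.156
finger_force: 30.0
s 0.1945 of 288.0 lateral err(left+) mm -0.04 heading -6.3 rod -6.3 force fwd/left/up [ 0.6  0.6 -2.3] mom [-0.15 -0.04  0.03] z 0.1354
-1 0.0000 0.0126 0 0 0 -0.000;
```

```bash
python3 -m inch '-1 0 0.0015 0 0 0 0;-1 0 0.0015 0 0 0 0;-1 0 0.0015 0 0 0 0;-1 0 0.001 0 0 0 0;-1 0 0 0 0 0 0;-1 0 0 0 0 0 0'
python3 rows.py .207 1
```

```text
clock: 13.28
tool_pos: [0.5689, -0.0028, 0.1353]
eef_rot: [0.998, -0.055, 0.0, 0.0]
contact_force: [0.5, 0.0, -1.5]
opening: 0.155
finger_force: 30.0
s 0.2 of 288.0 lateral err(left+) mm -0.19 heading -6.3 rod -6.3 force fwd/left/up [-0.1  0.5 -1.5] mom [ 0.06  0.04 -0.01] z 0.1353
-1 0.0002 0.0072 0 0 0 -0.000;
```

```bash
python3 -m inch '-1 0 0.001 0 0 0 0;-1 0 0.001 0 0 0 0;-1 0 0 0 0 0 0;-1 0 0 0 0 0 0'
python3 rows.py .207 1
```

```text
clock: 13.62
tool_pos: [0.5686, -0.0048, 0.1352]
eef_rot: [0.998, -0.055, 0.0, 0.0]
contact_force: [-0.2, 0.0, -2.6]
opening: 0.157
finger_force: 30.0
s 0.202 of 288.0 lateral err(left+) mm -0.27 heading -6.3 rod -6.3 force fwd/left/up [-0.  -0.2 -2.6] mom [ 0.11  0.01 -0.02] z 0.1352
-1 0.0003 0.0052 0 0 0 -0.000;
```

```bash
python3 -m inch '-1 0.0002 0.0007 0 0 0 0;-1 0 0.0007 0 0 0 0;-1 0 0 0 0 0 0;-1 0 0 0 0 0 0'
python3 rows.py .207 1
```

```text
clock: 13.95
tool_pos: [0.5686, -0.0061, 0.1352]
eef_rot: [0.998, -0.055, 0.0, 0.0]
contact_force: [-0.3, -0.0, -2.0]
opening: 0.156
finger_force: 30.0
s 0.203 of 288.0 lateral err(left+) mm -0.11 heading -6.3 rod -6.3 force fwd/left/up [ 0.1 -0.2 -2. ] mom [ 0.09 -0.02  0.  ] z 0.1352
-1 0.0001 0.0039 0 0 0 -0.000;
```

```bash
python3 -m inch '-1 0 0.0005 0 0 0 0;-1 0 0.0005 0 0 0 0;-1 0 0 0 0 0 0;-1 0 0 0 0 0 0'
python3 rows.py .207 1
```

```text
clock: 14.28
tool_pos: [0.5685, -0.0071, 0.1352]
eef_rot: [0.998, -0.055, 0.0, 0.0]
contact_force: [0.4, 1.6, -1.7]
opening: 0.158
finger_force: 30.0
s 0.20400000000000001 of 288.0 lateral err(left+) mm -0.11 heading -6.3 rod -6.3 force fwd/left/up [-1.7  0.3 -1.7] mom [ 0.12  0.02 -0.03] z 0.1352
-1 0.0001 0.0029 0 0 0 -0.000;
```

```bash
python3 -m inch '-1 0 0.0004 0 0 0 0;-1 0 0 0 0 0 0;-1 0 0 0 0 0 0'
python3 rows.py .207 1
```

```text
clock: 14.53
tool_pos: [0.5685, -0.0074, 0.1352]
eef_rot: [0.998, -0.055, 0.0, 0.0]
contact_force: [-0.4, 0.6, -2.3]
opening: 0.156
finger_force: 30.0
s 0.20450000000000002 of 288.0 lateral err(left+) mm -0.11 heading -6.3 rod -6.3 force fwd/left/up [-0.6 -0.5 -2.3] mom [ 0.21  0.04 -0.  ] z 0.1352
-1 0.0001 0.0025 0 0 0 -0.000;
```

```bash
python3 -m inch '-1 0 0.0003 0 0 0 0;-1 0 0 0 0 0 0;-1 0 0 0 0 0 0'
python3 rows.py .207 1
```

```text
clock: 14.78
tool_pos: [0.5685, -0.0077, 0.1352]
eef_rot: [0.998, -0.055, 0.0, 0.0]
contact_force: [-0.1, -0.0, -2.0]
opening: 0.159
finger_force: 30.0
s 0.20450000000000002 of 288.0 lateral err(left+) mm -0.11 heading -6.3 rod -6.3 force fwd/left/up [ 0.  -0.1 -2. ] mom [0.15 0.05 0.02] z 0.1352
-1 0.0001 0.0023 0 0 0 -0.000;
```

```bash
python3 -m inch '-1 0 0.0003 0 0 0 0;-1 0 0.0003 0 0 0 0;-1 0 0 0 0 0 0;-1 0 0 0 0 0 0'
python3 rows.py .207 1
```

```text
clock: 15.12
tool_pos: [0.5684, -0.0083, 0.1352]
eef_rot: [0.998, -0.055, 0.0, -0.0]
contact_force: [-0.1, 1.7, -1.7]
opening: 0.159
finger_force: 30.0
s 0.20550000000000002 of 288.0 lateral err(left+) mm -0.12 heading -6.3 rod -6.3 force fwd/left/up [-1.7 -0.3 -1.7] mom [ 0.21  0.06 -0.01] z 0.1352
-1 0.0001 0.0017 0 0 0 -0.000;
```

```bash
python3 -m inch '-1 0 0.0003 0 0 0 0;-1 0 0.0003 0 0 0 0;-1 0 0 0 0 0 0;-1 0 0 0 0 0 0'
python3 rows.py .207 1
```

```text
clock: 15.45
tool_pos: [0.5683, -0.0085, 0.1352]
eef_rot: [0.998, -0.055, 0.0, -0.0]
contact_force: [0.3, 2.5, -2.2]
opening: 0.154
finger_force: 30.0
s 0.20550000000000002 of 288.0 lateral err(left+) mm -0.16 heading -6.3 rod -6.3 force fwd/left/up [-2.5  0.  -2.2] mom [0.66 0.01 0.01] z 0.1352
-1 0.0002 0.0015 0 0 0 0.000;
```

```bash
python3 -m inch '-1 0 0 0 0 0 0;-1 0 0 0 0 0 0'
python3 rows.py .207 1
```

```text
clock: 15.62
tool_pos: [0.5683, -0.0085, 0.1352]
eef_rot: [0.998, -0.055, -0.0, -0.0]
contact_force: [-0.5, 3.4, -1.8]
opening: 0.155
finger_force: 30.0
s 0.20550000000000002 of 288.0 lateral err(left+) mm -0.17 heading -6.3 rod -6.3 force fwd/left/up [-3.4 -0.9 -1.8] mom [0.71 0.07 0.01] z 0.1352
-1 0.0002 0.0014 0 0 0 0.000;
```

```bash
python3 -m inch '-1 0 0.0003 0 0 0 0;-1 0 0 0 0 0 0;-1 0 0 0 0 0 0;-1 0 0 0 0 0 0'
python3 rows.py .207 1
```

```text
clock: 15.95
tool_pos: [0.5683, -0.0087, 0.1352]
eef_rot: [0.998, -0.055, -0.0, -0.0]
contact_force: [0.3, 4.3, -2.9]
opening: 0.155
finger_force: 30.0
s 0.20550000000000002 of 288.0 lateral err(left+) mm -0.16 heading -6.3 rod -6.3 force fwd/left/up [-4.3 -0.2 -2.9] mom [ 1.06  0.13 -0.05] z 0.1352
-1 0.0002 0.0013 0 0 0 0.000;
```

```bash
python3 -m inch '-1 0 0.0002 0 0 0 0;-1 0 0 0 0 0 0;-1 0 0 0 0 0 0;-1 0 0 0 0 0 0'
python3 rows.py .207 1
```

```text
clock: 16.28
tool_pos: [0.5682, -0.0088, 0.1352]
eef_rot: [0.998, -0.055, -0.0, -0.0]
contact_force: [-0.2, 6.0, -2.0]
opening: 0.155
finger_force: 30.1
s 0.20600000000000002 of 288.0 lateral err(left+) mm -0.2 heading -6.3 rod -6.3 force fwd/left/up [-6.  -0.8 -2. ] mom [ 1.36  0.07 -0.04] z 0.1352
-1 0.0002 0.0011 0 0 0 0.000;
```

```bash
python3 -m inch '-1 0 0 0 0 0 0;-1 0 0 0 0 0 0;-1 0 0 0 0 0 0;-1 0 0 0 0 0 0'
python3 rows.py .207 1
```

```text
clock: 16.62
tool_pos: [0.5683, -0.0088, 0.1352]
eef_rot: [0.998, -0.055, -0.0, -0.0]
contact_force: [-0.2, 5.1, -1.7]
opening: 0.156
finger_force: 30.1
s 0.20600000000000002 of 288.0 lateral err(left+) mm -0.19 heading -6.3 rod -6.3 force fwd/left/up [-5.  -0.7 -1.7] mom [ 1.36  0.15 -0.08] z 0.1352
-1 0.0002 0.0011 0 0 0 0.000;
```

```bash
python3 -m inch '-1 0 0.0001 0 0 0 0;-1 0 0 0 0 0 0;-1 0 0 0 0 0 0;-1 0 0 0 0 0 0;-1 0 0 0 0 0 0;-1 0 0 0 0 0 0;-1 0 0 0 0 0 0;-1 0 0 0 0 0 0;-1 0 0 0 0 0 0;-1 0 0 0 0 0 0;-1 0 0 0 0 0 0;-1 0 0 0 0 0 0;-1 0 0 0 0 0 0;-1 0 0 0 0 0 0;-1 0 0 0 0 0 0'
python3 rows.py .207 1
```

```text
clock: 17.87
tool_pos: [0.5683, -0.0088, 0.1352]
eef_rot: [0.998, -0.055, -0.0, -0.0]
contact_force: [-0.5, 5.3, -1.5]
opening: 0.156
finger_force: 30.1
s 0.20600000000000002 of 288.0 lateral err(left+) mm -0.19 heading -6.3 rod -6.3 force fwd/left/up [-5.2 -1.1 -1.5] mom [ 1.33  0.13 -0.06] z 0.1352
-1 0.0002 0.0011 0 0 0 0.000;
```

```bash
python3 -m inch '-1 0 -0.0005 0 0 0 0;-1 0 -0.0005 0 0 0 0;-1 0 -0.0005 0 0 0 0;-1 0 -0.0005 0.0002 0 0 0;-1 0 0 0.0002 0 0 0;-1 0 0 0 0 0 0;-1 0 0 0 0 0 0;-1 0 0 0 0 0 0'
python3 rows.py .207 1
```

```text
clock: 18.53
tool_pos: [0.5685, -0.0082, 0.1348]
eef_rot: [0.998, -0.055, 0.0, 0.0]
contact_force: [-0.8, 0.6, -0.8]
opening: 0.155
finger_force: 30.0
s 0.20500000000000002 of 288.0 lateral err(left+) mm -0.01 heading -6.3 rod -6.3 force fwd/left/up [-0.5 -0.8 -0.8] mom [0.31 0.12 0.03] z 0.1348
-1 0.0000 0.0018 0 0 0 -0.001;
```

```bash
python3 -m inch '-0.6 0 0 0 0 0 0;-0.6 0 0 0 0 0 0;-0.5 0 0 0 0 0 0;-0.3 0 0 0 0 0 0;0 0 0 0 0 0 0;0 0 0 0 0 0 0;0 0 0 0 0 0 0;0 0 0 0 0 0 0;0 0 0 -0.005 0 0 0;0 0 0 -0.01 0 0 0;0 0 0 -0.02 0 0 0;0 0 0 -0.03 0 0 0;0 0 0 -0.03 0 0 0;0 0 0 -0.03 0 0 0;0 0 0 0 0 0 0;0 0 0 0 0 0 0;0 0 0 0 0 0 0;0 0 0 0 0 0 0'
python3 - <<'E'
from h import *
p,d=snapshot("scene");q,e=snapshot("top")
cv2.imwrite("pics/s3.png",np.hstack([cv2.resize(p[180:330,260:430,::-1],(400,353)),cv2.resize(q[200:340,250:430,::-1],(400,353))]))
E
```

```text
clock: 20.03
tool_pos: [0.5677, -0.0075, 0.259]
eef_rot: [0.998, -0.055, -0.001, 0.0]
contact_force: [0.5, 0.3, 0.7]
opening: 0.502
finger_force: 0.0
```

View pics/s3.png

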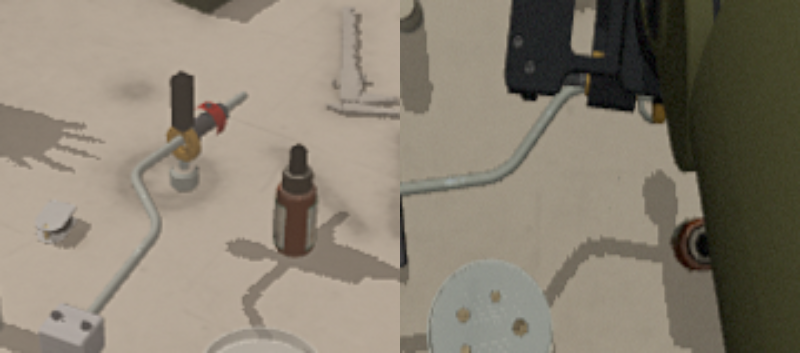

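The ring hangs upright with its black stem vertical at (182,100), right by the bush. The gripper is clear and the other objects are in place.

```bash
python3 -c "
from plant import r
print(r.finish_job())"
```

```text
the job is handed in; nothing more can be done
None
```

The ring went round both bends, leaned on the stop's bush at about 5–6 N (wrist reading) for over a second, and was let go hanging upright there; the job is handed in at about 20 s, with no verdict shown.

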